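Quick spin in the bench microcentrifuge

TASK

With your fingertips, give the tubes in the bench microcentrifuge a quick spin: press the mains rocker to on, then push the open lid down until fully shut without slamming it, and only then press the round quick-spin key and keep it down. The rotor turns only while that key is held, so the program finishes while holding it fully down. Do not press the other two keys, do not raise the lid further, and leave the bottle, tip box and tube rack where they stand.

Things in the scene. Friction and masses are not known exactly. Their poses are not given: they have to be found in the camera images.
- centrifuge: Bench microcentrifuge, fixed: white housing 240 mm deep (x), 226 wide (y), deck at 112 mm, 131 high with lid shut. Origin: centre of its underside, on the bench. Front (-x) faces the robot, yaw within 0.3 rad; z up. Sloping control panel along the front, round rotor chamber with two tubes behind it, lid over that. Panel, left to right (+y to -y): display, start/stop key, quick-spin key, rocker.
- panel_mid (a point): Middle of the control panel's face, at (-86, 0, 92) mm in the centrifuge's frame. The panel is 70 mm by 222 mm and slopes up towards the back at 0.26 rad (15 degrees), so its outward normal is (-0.257, 0, 0.966) in the centrifuge's frame. Flush dark display at y = +72 mm.
- mains_switch (a joint): Black mains rocker, 29 mm long (along the panel's slope) by 21 wide, centred at y = -86 mm, rightmost control; rad, 0 = off, 0.36 = on. Off: front half lies parallel to the panel, 4.5 mm above it, and the rear half (away from the robot) rises to 9.5 mm. Pressing the raised rear end about 5 mm down, with 3 to 5 N, until it stops level switches it on; it stays where it is left.
- switch_end (a point): Point on the upper face of the rocker's rear half, 2 mm from its rear end and about 12 mm up the slope from the rocker's middle: the end to press. 9 mm above the panel when off, 4.5 mm when on.
- lid (a joint): Flat grey lid, 166 mm from hinge to free edge, 222 wide, 17 thick, round clear window; rad, 0 = shut (level), starts open at 0.8 to 1.05. Hinged along y at the back, free edge towards the robot; open, its outer face looks up and away from the robot. Damped stiff hinge: stays put above about 0.6, below that sinks slowly by its weight and stays shut. 1 to 5 N on the outer face shuts it.
- lid_edge (a point): Middle of the lid's free front edge, on the upper (outer) face; moves with the lid.
- lid_hinge (a point): Middle of the lid's hinge line, at (108, 0, 114) mm in the centrifuge's frame. The lid's outer face is a plane 17 mm from this line (17 mm above it when shut).
- spin_key (a joint): Round light-grey quick-spin key, 20 mm in diameter, at y = -34 mm on the panel, second from the right; m, 0 = released, 0.004 = fully down. Moves square to the panel, springs back when let go; 1.5 N to start, 5 N fully down.
- spin_key_top (a point): Centre of the top of the quick-spin key, 6 mm above the panel when released.
- start_key (a joint): Oblong light-grey start/stop key, 28 mm wide (y) by 16, 6 mm proud, at y = +18 mm on the panel; m, 0 = released, 0.004 = fully down. Not to be pressed.
- release_key (a joint): Small round light-grey lid-release key, 12 mm in diameter, 6 mm proud, in front of the display at y = +72 mm; m, 0 = released, 0.004 = fully down. Not to be pressed.
- reagent: Loose amber reagent bottle, 60 mm in diameter, 115 mm tall, beside the centrifuge; origin at the centre of its underside. To be left alone.
- tip_box: Loose pipette-tip box with clear lid, 82 x 116 x 59 mm, beside the centrifuge; origin at the centre of its underside. To be left alone.
- tube_rack: Loose white rack with capped microtubes, 66 x 110 x 41 mm, beside the centrifuge; origin at the centre of its underside. To be left alone.

How it is judged:
On the way, in this order (a step that is already met when the one before it is completed fails the run):
1. the mains rocker is switched on (value of joint mains_switch above 0.3 rad), for 0.2 s.
2. then the lid is pushed fully shut (value of joint lid below 0.03 rad), for 0.2 s.
3. then the quick-spin key is pressed down by the fingers (value of joint spin_key above 0.003 m and contact force between the fingers and spin_key above 0.5 N), for 0.2 s.
At the end, for the whole second after the job is handed in: Mains rocker on (over 0.3 rad), lid shut (under 0.03 rad), quick-spin key held down by the fingers (over 3 of its 4 mm, above 0.5 N) through the last second; the other two keys up (under 1.5 mm); bottle, tip box and tube rack within 15 mm of where they stood (all of step 3 and value of joint mains_switch above 0.3 rad and value of joint lid below 0.03 rad and value of joint each of start_key, release_key below 0.0015 m and distance of each of reagent, tip_box, tube_rack from where it was at the start of the episode below 0.015 m); the arm keeps its last pose, push and grip.
It fails at once if the quick-spin key is pressed (over 1.5 mm) before the mains is on and the lid shut (value of joint spin_key above 0.0015 m and (value of joint lid above 0.05 rad or value of joint mains_switch below 0.18 rad)).
It fails at once if the start/stop or the lid-release key is pressed (over 1.5 mm) (value of joint any of start_key, release_key above 0.0015 m).
It fails at once if the lid is slammed (turns shut faster than 3.5 rad/s) (velocity of joint lid below -3.5 rad/s).
It fails at once if the lid is lifted further open (past 1.17 rad) (value of joint lid above 1.17 rad).
It fails at once if the bottle, tip box or tube rack is shifted or lifted (over 15 mm) (distance of any of reagent, tip_box, tube_rack from where it was at the start of the episode above 0.015 m).
It also fails if it takes over 51 s, if anything falls off the work surface, if the arm or the gripper's body presses on something with over 40 N, if the wrist force passes 120 N, or if a joint passes its speed limit or range.

ROBOT

A 6-joint arm with a two-finger parallel gripper is mounted at the origin on the work surface. World frame = base frame: x ahead of the robot, y to its left, z up, the work surface at z = 0. Lengths are in m, angles in rad, forces in N, time in s.
With the tool pointing down it reaches from about 0.4 to 0.825 m from the base axis. Payload 7 kg.
Tool frame: the origin (TCP) lies at the very end of the fingers, on their centre line; the grasp point (between the pads) lies r.pinch_z behind it (r.pinch_z is the distance from the TCP to the grasp point, in m); z points along the fingers, y is the line along which they close (so a half turn about z gives the same grasp; the last joint's range is limited). The gripper opens to 85 mm and grips with 20 to 120 N. Pads are 22 mm wide; open, the fingers measure 114 mm over their backs; the gripper's body (76 mm by 85 mm) begins 54 mm behind the grasp point. The pads swing forward as they close: fully open they stand 13 mm farther back than shut.
Start: joints at [-0.837, 0.359, 0.012, 0, -1.224, -0.288], TCP at [0.291, -0.609, 0.231] pointing down, gripper open.
Joint ranges: [-3.07, 3.07], [-1.43, 2.12], [-1.02, 1.25], [-3.03, 1.67], [-3.05, -0], [-3.03, 3.03]. Speed limits (rad/s): [2.39, 2.39, 3.01, 3.14, 3.14, 3.14].

INTERFACE

Orientations are given as a unit quaternion [x, y, z, w].
In Python, from rig import r gives the robot as it stands.
- The arm moves only by the tool arm_command, never from a script. Its arguments are lists of equal length, an entry for each row: "dr": the turn, a rotation vector about the world's x, y, z in degrees, a list of three; "linear": the shift along the world's x, y, z in mm, a list of three; "claw": the closure in counts, from 0 (fully open) to 255 (shut). In form: {"dr": [[ax, ay, az], ...], "linear": [[x, y, z], ...], "claw": [claw, ...]}. A call has 1 to 12 rows; each row shifts and turns the commanded pose from where the row before left it; what a row does not reach is not made up. A row lasts 1/8 s, in which the tool goes at most 62.5 mm and 10.7 degrees, less where a joint would pass 70% of its speed; a pose out of reach is approached as far as the arm can. A call with a gripper value outside its range is refused whole. The fingers move at their own pace and stop on an object; "force" is the grip in N (left out, the last holds). Time passes only in rows, so rows that do not move let the fingers close. It gives the time, the measured TCP pose, the force, the opening and the grip force at its end, in the units of the state.
- r.state(): the state, without advancing time (a new reading comes with each control period).
- r.grab_frame(name): name is "side" or "top"; returns the picture (384x512x3 uint8, red, green, blue); there is no depth.
- r.calibration(name): a dict with "fx", "fy", "cx", "cy" (pixels), "k1" (the pictures are not rectified: a ray, as slopes to the right and down, at radius r is drawn at 1 + k1 r^2 times it, then the intrinsics apply), "R" (3x3) and "t" (3): a world point X has camera coordinates R X + t. Camera axes: x right, y down, z forward; pixel columns grow to the right and rows downward; lengths in m; the calibration is good to about 2 mm. A picture is of the moment at which its call begins. calibration takes no time and is no camera call.
- r.sign_off(): hands the job in; it is judged then, once.
The state is a dict: "clock": time; "joint_positions": joint angles; "joint_vel": joint speeds; "joint_torque": joint torques, N m; "position": TCP position; "orientation": TCP orientation; "force": force on the tool from outside, world axes, zero at the start; "wrist_torque": the same for the moment, N m; "grip_width": opening from 0.0 (shut) to 1.0 (fully open); "finger_force": force on a finger pad.
Only numpy, scipy, OpenCV 4.12 (cv2) and the standard library are available. Lean on these libraries where they do the work, as an engineer would, in place of code of your own. Each camera call takes 0.05 s, during which the arm holds its last target. There are 200 camera calls.

## Working session

There is one attempt and no reset: what is moved stays moved. The work goes in short steps, Python scripts to look and compute and a tool call to move; the robot and the scene stay as the last step left them, time stands still between calls to the robot, and variables do not carry over. Pictures are saved under pics/ and viewed, at most 10 in all, crops included, and the job is handed in when it is done.

Besides the shell and the picture viewer there is one more tool, called after "Emit:" by a JSON object that holds its "name" and its "arguments". arm_command: Moves the arm, as the interface text tells. Its arguments: {"type":"object","properties":{"dr":{"type":"array","items":{"type":"array","items":{"type":"number"}}},"linear":{"type":"array","items":{"type":"array","items":{"type":"number"}}},"claw":{"type":"array","items":{"type":"number"}},"force":{"type":"number"}},"required":["dr","linear","claw"]}

```bash
mkdir -p pics; ls; python3 - <<'E'
from rig import r
import cv2
for n in("side","top"):
    cv2.imwrite(f"pics/{n}0.png",r.grab_frame(n)[:,:,::-1]); print(n,r.calibration(n))
print(r.state(),r.pinch_z)
E
```

```text
pics
side {'fx': 371.10338032653027, 'fy': 371.10338032653027, 'cx': 254.07101295243552, 'cy': 190.6018217814642, 'k1': 0.00705225625994506, 'R': array([[-0.87808759, -0.47819239, -0.01715261],
       [-0.31955788,  0.61271975, -0.72281205],
       [ 0.35615297, -0.62921105, -0.69083176]]), 't': array([0.54886263, 0.23716203, 0.77881191])}
top {'fx': 406.59068145480177, 'fy': 406.59068145480177, 'cx': 256.1646249668807, 'cy': 189.1333861703093, 'k1': -0.14945643633120537, 'R': array([[ 0.01140464, -0.99950264,  0.02940086],
       [-0.98255564, -0.01665964, -0.18522115],
       [ 0.18561884, -0.0267756 , -0.98225695]]), 't': array([0.02816813, 0.62580208, 0.86256727])}
{'clock': 0.1, 'joint_positions': array([-8.36863619e-01,  3.59336417e-01,  1.11575150e-02, -3.18434476e-04,
       -1.22412168e+00, -2.88099450e-01]), 'joint_vel': array([-0.00034665, -0.00143785,  0.00207731,  0.00011962, -0.00156335,
       -0.0004194 ]), 'joint_torque': array([-8.86723174e-04, -5.84763479e+01,  2.94108725e+01,  6.95453927e+00,
       -3.17217906e-03, -2.42553668e-06]), 'position': array([ 0.29085537, -0.6086365 ,  0.23044498]), 'orientation': array([-2.21022087e-01,  9.75268501e-01,  7.29255887e-04, -2.37258565e-04]), 'force': array([ 0.63855109,  0.29541956, -0.43240511]), 'wrist_torque': array([-0.03391983, -0.01047708, -0.02338578]), 'finger_force': 0.0, 'grip_width': 0.9985096717105822} 0.0187
```

View pics/side0.png

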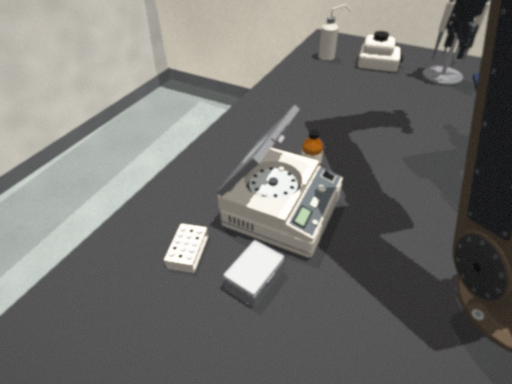

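View pics/top0.png

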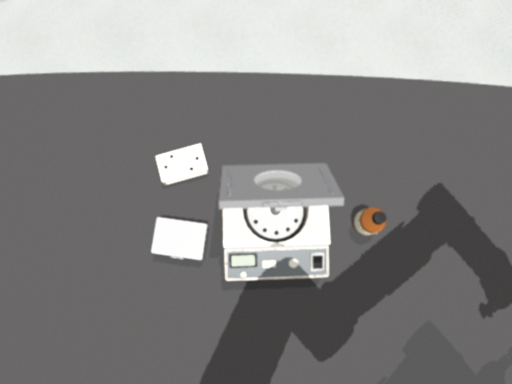

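The side view shows the centrifuge with its panel at about (320,200). The top view shows the panel with display (243,261), start key (269,264), spin key (294,263) and rocker (318,261), and the bottle at (373,220), right of the housing. I'll zoom in on both.

```bash
python3 - <<'E'
import cv2,numpy as np
t=cv2.imread("pics/top0.png")[240:290,215:340]; s=cv2.imread("pics/side0.png")[155:255,280:360]
a=cv2.resize(t,None,fx=6,fy=6,interpolation=cv2.INTER_CUBIC)   # 750x300
b=cv2.resize(s,None,fx=6,fy=6,interpolation=cv2.INTER_CUBIC)
cv2.imwrite("pics/t6.png",a);cv2.imwrite("pics/s6.png",b)
E
```

```text
(no output)
```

View pics/t6.png

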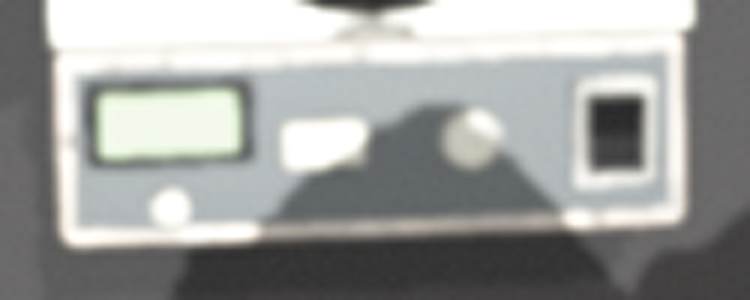

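View pics/s6.png

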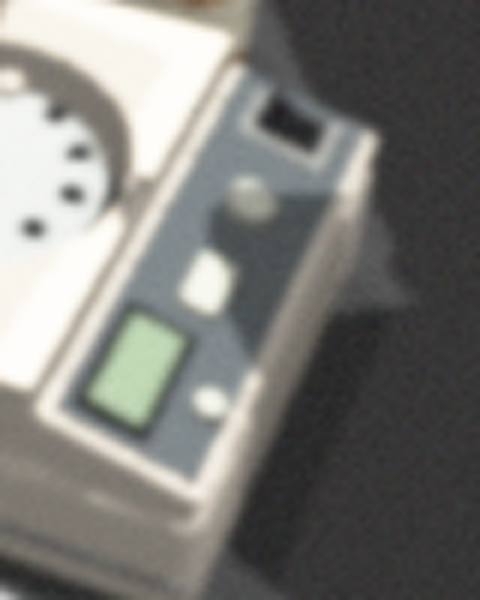

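```bash
cat > h.py <<'E'
import numpy as np
from rig import r
from scipy.optimize import least_squares
C={n:r.calibration(n) for n in("side","top")}
def proj(n,X):
    c=C[n];p=c["R"]@X+c["t"];s=p[:2]/p[2];s=s*(1+c["k1"]*(s@s));return np.array([c["fx"]*s[0]+c["cx"],c["fy"]*s[1]+c["cy"]])
def T(q,p): # q=x,y,yaw
    c,s=np.cos(q[2]),np.sin(q[2]);return np.array([q[0]+c*p[0]-s*p[1],q[1]+s*p[0]+c*p[1],p[2]])
def pan(s,y,h): # up-slope s, y, height h above panel
    c,k=.966,.257;return np.array([-.086+s*c-h*k,y,.092+s*k+h*c])
E
python3 - <<'E'
from h import *
f=lambda o:(lambda x,y:np.array(o)+(np.array([x,y])+.5)/6-.5)
t=f((215,240));s=f((280,155))
obs=[("c",[-.035,.111,0],t(65,243),s(200,493)),("c",[-.035,-.111,0],t(685,222),s(375,138)),
(0,[0,.072,0],t(170,124),s(137,370)),(1,[0,.018,.006],t(324,144),s(208,283)),(2,[0,-.034,.006],t(471,139),s(251,199)),(3,[0,-.086,.006],t(616,131),s(291,124))]
def res(q):
    e=[]
    for k,p,a,b in obs:
        p=list(p)
        if k!="c":p[0]=q[3+k]
        X=T(q,pan(*p)); e+=[proj("top",X)-a,proj("side",X)-b]
    return np.concatenate(e)
o=least_squares(res,[.6,0,0,0,0,0,0],x_scale=.01);q=o.x
print(q.round(4),o.fun.reshape(-1,4).round(1))
np.save("q.npy",q)
th=least_squares(lambda a:[proj("top",T(q,np.array([.108-.166*np.cos(a[0])+.017*np.sin(a[0]),0,.114+.166*np.sin(a[0])+.017*np.cos(a[0])])))[1]-196.5],[.9]).x
print("lid",th)
for a in (.8,.9,1,1.05): 
    L=T(q,np.array([.108-.166*np.cos(a)+.017*np.sin(a),0,.114+.166*np.sin(a)+.017*np.cos(a)]));print(a,L.round(3),proj("top",L).round(1),proj("side",L).round(1))
print("swend",T(q,pan(q[6]+.012,-.086,.009)),"key",T(q,pan(q[5],-.034,.006)))
E
```

```text
[ 5.472e-01 -5.000e-03  4.060e-02  7.000e-03 -7.000e-04 -5.000e-04
 -0.000e+00] [[-0.1 -0.1 -0.2  1.5]
 [ 0.  -0.1  0.1 -0.6]
 [ 0.3  0.  -0.4  0.8]
 [ 0.4  0.2 -0.3 -0.1]
 [ 0.4  0.2 -0.3  0.1]
 [ 0.6  0.4 -0.4 -0.3]]
lid [0.96568559]
0.8 [ 0.552 -0.005  0.245] [282.2 210.6] [282.7 135.9]
0.9 [ 0.565 -0.004  0.255] [282.4 202.3] [277.1 130.7]
1 [ 0.58  -0.004  0.263] [282.5 193.4] [271.1 125.9]
1.05 [ 0.587 -0.003  0.266] [282.5 188.8] [268.  123.7]
swend [ 0.47401904 -0.09406848  0.10376614] key [ 0.46064198 -0.04256914  0.09766334]
```

Emit:
{"name": "arm_command", "arguments": {"dr": [[0,0,-3.9],[0,0,-3.9],[0,0,-3.9],[0,0,-3.9],[0,0,-3.8],[0,0,-3.8],[0.1,-2.5,0],[0.1,-2.5,0],[0.1,-2.5,0],[0.1,-2.5,0],[0.1,-2.5,0],[0.1,-2.5,0]], "linear": [[14.3,42.9,-3],[14.3,42.9,-3],[14.3,42.9,-3],[14.3,42.9,-3],[14.3,42.9,-3],[14.3,42.9,-3],[14.3,42.9,-10],[14.3,42.9,-10],[14.3,42.9,-10],[14.3,42.9,-10],[14.3,42.9,-10],[14.3,42.9,-10]], "claw": [255,255,255,255,255,255,255,255,255,255,255,255]}}

```text
clock: 1.6
position: [0.463, -0.0927, 0.1533]
orientation: [-0.02, 0.991, 0.003, 0.132]
force: [1.0, -0.5, 1.1]
grip_width: 0.004
finger_force: 0.0
```

Emit:
{"name": "arm_command", "arguments": {"dr": [[0,0,0],[0,0,0]], "linear": [[0,0,0],[0,0,0]], "claw": [255,255]}}

```text
clock: 1.85
position: [0.4625, -0.0941, 0.1533]
orientation: [-0.021, 0.991, 0.003, 0.13]
force: [1.2, 0.5, -0.4]
grip_width: -0.001
finger_force: 0.0
```

```bash
cat > look.py <<'E'
import sys,cv2
from h import *
from scipy.spatial.transform import Rotation as Ro
q=np.load("q.npy");s=r.state()
print(s["clock"],s["position"].round(4),s["force"].round(2),s["grip_width"]);print(Ro.from_quat(s["orientation"]).as_matrix().round(3))
# TCP in panel coords (s,y,h) mm
c,k=np.cos(q[2]),np.sin(q[2]);d=s["position"]-[q[0],q[1],0];p=np.array([c*d[0]+k*d[1],-k*d[0]+c*d[1],d[2]])-[-.086,0,.092]
print("panel s,y,h mm",(1e3*np.array([p@[.966,0,.257],p[1],p@[-.257,0,.966]])).round(1))
if len(sys.argv)>1:
    out=[]
    for n,(v,u) in(("top",(150,190)),("side",(100,210))):
        out.append(cv2.resize(r.grab_frame(n)[v:v+150,u:u+160,::-1],None,fx=2.5,fy=2.5,interpolation=cv2.INTER_CUBIC))
    cv2.imwrite(f"pics/{sys.argv[1]}.png",np.hstack(out))
E
python3 look.py a1
```

```text
1.85 [ 0.4625 -0.0941  0.1533] [ 1.16  0.48 -0.4 ] -0.0010076973311143674
[[-0.965 -0.042  0.258]
 [-0.041  0.999  0.01 ]
 [-0.258 -0.    -0.966]]
panel s,y,h mm [ 13.6 -85.6  59.8]
```

View pics/a1.png

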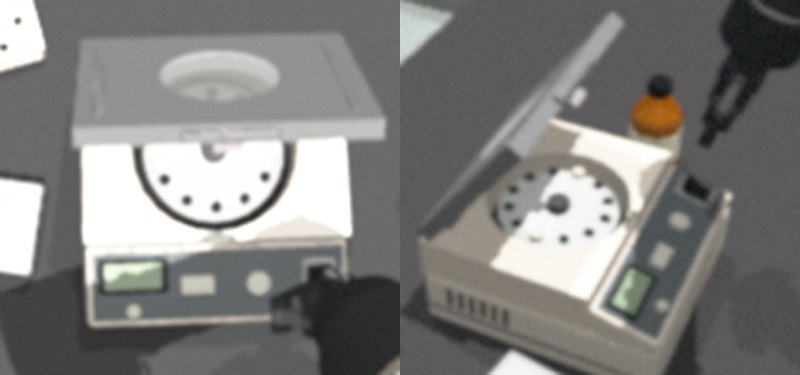

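Fingertips stand above the rocker at top crop (300,310), and the path is clear. I'll press down along the panel normal.

Emit:
{"name": "arm_command", "arguments": {"dr": [[0,0,0],[0,0,0],[0,0,0],[0,0,0],[0,0,0],[0,0,0],[0,0,0],[0,0,0],[0,0,0],[0,0,0]], "linear": [[3,0.1,-11.1],[3,0.1,-11.1],[3,0.1,-11.1],[3,0.1,-11.1],[0.5,0,-2],[0.5,0,-2],[0.5,0,-2],[0.5,0,-2],[0.3,0,-1],[0,0,0]], "claw": [255,255,255,255,255,255,255,255,255,255]}}

```text
clock: 3.2
position: [0.4776, -0.0936, 0.1004]
orientation: [-0.02, 0.991, 0.003, 0.131]
force: [1.9, 0.1, 3.4]
grip_width: -0.002
finger_force: 1.7
```

```bash
python3 look.py
```

```text
3.2 [ 0.4776 -0.0936  0.1004] [1.89 0.08 3.42] -0.0018698193178705192
[[-0.965 -0.041  0.26 ]
 [-0.04   0.999  0.011]
 [-0.26   0.    -0.965]]
panel s,y,h mm [ 14.6 -85.6   4.8]
```

Emit:
{"name": "arm_command", "arguments": {"dr": [[0,0,0],[0,0,0],[0,0,0]], "linear": [[0.3,0,-1],[0.3,0,-1],[0,0,0]], "claw": [255,255,255]}}

```text
clock: 3.58
position: [0.478, -0.0937, 0.0997]
orientation: [-0.02, 0.991, 0.003, 0.132]
force: [-11.4, 4.7, 29.2]
grip_width: 0.0
finger_force: 15.8
```

```bash
python3 look.py
```

```text
3.575 [ 0.478  -0.0937  0.0997] [-11.42   4.7   29.24] 2.584213335353061e-05
[[-0.964 -0.041  0.261]
 [-0.04   0.999  0.011]
 [-0.261 -0.    -0.965]]
panel s,y,h mm [ 14.7 -85.8   4. ]
```

Emit:
{"name": "arm_command", "arguments": {"dr": [[0,0,0],[0,0,0],[-0.1,2.5,0],[-0.1,2.5,0],[-0.1,2.5,0],[-0.1,2.5,0],[-0.1,2.5,0],[-0.1,2.5,0]], "linear": [[-5,0,20],[-5,0,20],[0,8,30],[0,8,30],[0,8,30],[0,8,30],[0,8,30],[0,8,30]], "claw": [255,255,255,255,255,255,255,255]}}

```text
clock: 4.58
position: [0.4662, -0.0455, 0.3179]
orientation: [-0.02, 1.0, 0.0, -0.002]
force: [0.9, -0.1, -0.3]
grip_width: -0.003
finger_force: 0.0
```

Emit:
{"name": "arm_command", "arguments": {"dr": [[0,0,0],[0,0,0],[0,0,0],[0,0,0],[0,0,0],[0,0,0],[0,0,0]], "linear": [[29,8.6,0],[29,8.6,0],[29,8.6,0],[29,8.6,0],[29,8.6,0],[0,0,0],[0,0,0]], "claw": [255,255,255,255,255,255,255]}}

```text
clock: 5.45
position: [0.6115, -0.0029, 0.3168]
orientation: [-0.02, 1.0, -0.0, -0.001]
force: [-0.7, -0.5, -0.2]
grip_width: -0.0
finger_force: 0.0
```

```bash
python3 look.py a2
```

```text
5.45 [ 0.6115 -0.0029  0.3168] [-0.69 -0.54 -0.16] -0.0001164600407143976
[[-0.999 -0.041 -0.003]
 [-0.041  0.999 -0.   ]
 [ 0.003 -0.    -1.   ]]
panel s,y,h mm [203.   -0.5 178.5]
```

View pics/a2.png

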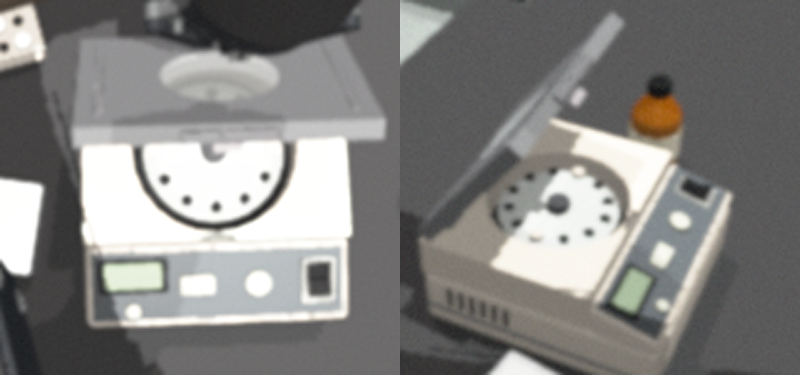

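The lid hasn't moved and the rocker's shading has changed to on. In the top crop the fingers are behind the lid's free edge, at (240,45). Next I push the lid along its arc.

Emit:
{"name": "arm_command", "arguments": {"dr": [[0,0,0],[0,0,0],[0,0,0],[0,0,0],[0,0,0],[0,0,0],[0,0,0],[0,0,0],[0,0,0],[0,0,0]], "linear": [[-1,0,-17.5],[-1,0,-17.5],[-1,0,-17.5],[-1,0,-17.5],[-6.5,0,0],[-6.5,0,0],[-5,0,-3.3],[-5,0,-3.3],[-5,0,-3.3],[-5,0,-3.3]], "claw": [255,255,255,255,255,255,255,255,255,255]}}

```text
clock: 6.8
position: [0.5753, -0.0029, 0.2346]
orientation: [-0.02, 1.0, -0.0, 0.0]
force: [0.1, -0.3, 0.1]
grip_width: 0.003
finger_force: 0.3
```

Emit:
{"name": "arm_command", "arguments": {"dr": [[0,0,0],[0,0,0],[0,0,0],[0,0,0]], "linear": [[-5.5,0,-5.2],[-5.5,0,-5.2],[-5.5,0,-5.2],[-5.5,0,-5.2]], "claw": [255,255,255,255]}}

```text
clock: 7.3
position: [0.5531, -0.0028, 0.2134]
orientation: [-0.02, 1.0, 0.0, -0.0]
force: [0.5, 0.5, 0.3]
grip_width: -0.002
finger_force: 0.2
```

```bash
python3 look.py a3
```

```text
7.3 [ 0.5531 -0.0028  0.2134] [0.45 0.52 0.32] -0.0015315718051373537
[[-0.999 -0.041 -0.   ]
 [-0.041  0.999  0.   ]
 [ 0.     0.    -1.   ]]
panel s,y,h mm [120.1   2.   93.7]
```

View pics/a3.png

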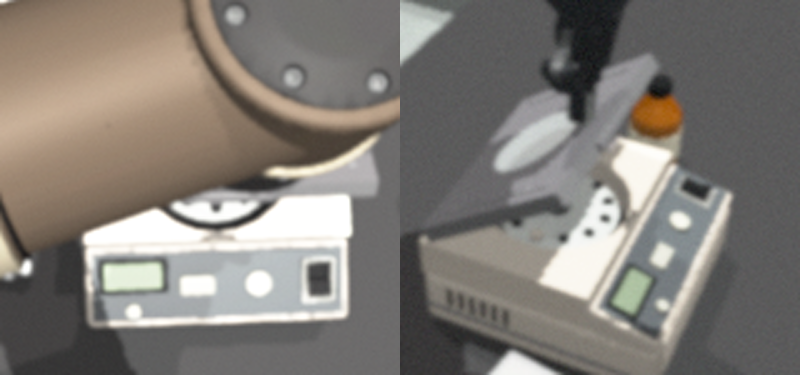

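The lid is following the fingers and is about half closed (side crop, finger at (580,115)). I'll carry on.

Emit:
{"name": "arm_command", "arguments": {"dr": [[0,0,0],[0,0,0],[0,0,0],[0,0,0],[0,0,0],[0,0,0],[0,0,0],[0,0,0],[0,0,0],[0,0,0],[0,0,0],[0,0,0]], "linear": [[-4.4,0,-6.2],[-4.4,0,-6.2],[-4.4,0,-6.2],[-4.4,0,-6.2],[-3,0,-6.9],[-3,0,-6.9],[-3,0,-6.9],[-3,0,-6.9],[-1.6,0,-7.4],[-1.6,0,-7.4],[-1.6,0,-7.4],[-1.6,0,-5]], "claw": [255,255,255,255,255,255,255,255,255,255,255,255]}}

```text
clock: 8.9
position: [0.5173, -0.0029, 0.1337]
orientation: [-0.02, 1.0, -0.0, -0.0]
force: [1.0, 0.1, -0.7]
grip_width: -0.002
finger_force: 0.0
```

Emit:
{"name": "arm_command", "arguments": {"dr": [[0,0,0],[0,0,0],[0,0,0],[0,0,0]], "linear": [[0,0,-1.5],[0,0,-1],[0,0,-1],[0,0,0]], "claw": [255,255,255,255]}}

```text
clock: 9.4
position: [0.5177, -0.0028, 0.1311]
orientation: [-0.02, 1.0, 0.0, 0.0]
force: [1.0, 0.1, 2.3]
grip_width: 0.001
finger_force: 1.0
```

Emit:
{"name": "arm_command", "arguments": {"dr": [[0,0,0],[0,0,0],[0,0,0],[0,0,0]], "linear": [[0,0,-0.7],[0,0,-0.7],[0,0,0],[0,0,0]], "claw": [255,255,255,255]}}

```text
clock: 9.9
position: [0.5178, -0.0028, 0.131]
orientation: [-0.021, 1.0, -0.0, 0.001]
force: [-5.3, 2.2, 14.5]
grip_width: 0.001
finger_force: 7.2
```

Emit:
{"name": "arm_command", "arguments": {"dr": [[0,0,0],[0,0,0],[0.1,-2.5,0],[0.1,-2.5,0],[0.1,-2.5,0],[0.1,-2.5,0],[0.1,-2.5,0],[0.1,-2.5,0],[0,0,0],[0,0,0]], "linear": [[0,0,26],[0,0,26],[-11.8,-6.6,-5],[-11.8,-6.6,-5],[-11.8,-6.6,-5],[-11.8,-6.6,-5],[-11.8,-6.6,-5],[-11.8,-6.6,-5],[0,0,0],[0,0,0]], "claw": [255,255,255,255,255,255,255,255,255,255]}}

```text
clock: 11.15
position: [0.4474, -0.0421, 0.152]
orientation: [-0.02, 0.991, 0.003, 0.131]
force: [0.2, 0.5, -0.1]
grip_width: -0.002
finger_force: 0.0
```

```bash
python3 look.py a4
```

```text
11.15 [ 0.4474 -0.0421  0.152 ] [ 0.22  0.47 -0.08] -0.0020152133316393714
[[-0.965 -0.041  0.26 ]
 [-0.04   0.999  0.011]
 [-0.26   0.    -0.966]]
panel s,y,h mm [  0.7 -33.   61.9]
```

View pics/a4.png

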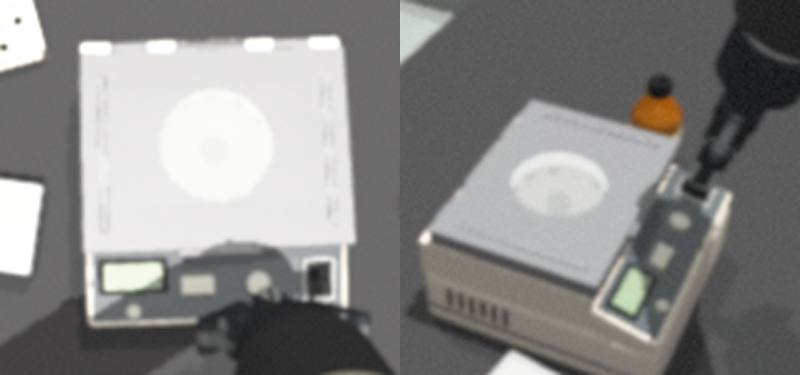

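The lid is shut, and in the top crop the fingers stand over the quick-spin key at (260,285). I'll press it along the normal.

Emit:
{"name": "arm_command", "arguments": {"dr": [[0,0,0],[0,0,0],[0,0,0],[0,0,0],[0,0,0],[0,0,0],[0,0,0],[0,0,0],[0,0,0],[0,0,0],[0,0,0]], "linear": [[2.7,0,-10],[2.7,0,-10],[2.7,0,-10],[2.7,0,-10],[2.7,0,-10],[0.5,0,-2],[0.5,0,-2],[0.5,0,-2],[0.5,0,-2],[0,0,0],[0,0,0]], "claw": [255,255,255,255,255,255,255,255,255,255,255]}}

```text
clock: 12.62
position: [0.4619, -0.0426, 0.094]
orientation: [-0.02, 0.991, 0.003, 0.131]
force: [-10.3, 1.4, 13.7]
grip_width: -0.001
finger_force: 8.1
```

```bash
python3 look.py
```

```text
12.625 [ 0.4619 -0.0426  0.094 ] [-10.29   1.4   13.65] -0.0008827955782450348
[[-0.965 -0.041  0.259]
 [-0.039  0.999  0.01 ]
 [-0.259 -0.    -0.966]]
panel s,y,h mm [ -0.2 -34.1   2.1]
```

Emit:
{"name": "arm_command", "arguments": {"dr": [[0,0,0],[0,0,0],[0,0,0],[0,0,0]], "linear": [[0,0,0],[0,0,0],[0,0,0],[0,0,0]], "claw": [255,255,255,255]}}

```text
clock: 13.12
position: [0.4619, -0.0426, 0.094]
orientation: [-0.02, 0.991, 0.003, 0.131]
force: [-10.1, 1.4, 13.8]
grip_width: -0.002
finger_force: 8.1
```

```bash
python3 look.py; python3 -c "
from rig import r
print(r.sign_off())"
```

```text
13.125 [ 0.4619 -0.0426  0.094 ] [-10.07   1.43  13.78] -0.0020147549767126063
[[-0.965 -0.041  0.259]
 [-0.039  0.999  0.01 ]
 [-0.259 -0.    -0.966]]
panel s,y,h mm [ -0.2 -34.1   2.1]
the job is handed in; nothing more can be done
None
```

I switched the rocker on, pushed the lid shut without slamming it, and handed the job in at 13 s with the fingers holding the quick-spin key fully down (about 17 N); the hand-in returned no verdict.

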